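# Hold a sample slide flush on the tilted test stage

## Robot

A 7-joint arm with a two-finger parallel gripper is mounted at the origin on a cart in front of the work surface, level with it; the furniture and walls round the work are solid. World frame = base frame: x ahead of the robot, y to its left, z up, the work surface at z = 0. Lengths are in mm, angles in degrees, forces in N, time in s.
With the tool pointing down it reaches from about 425 to 950 mm from the base axis. Payload 4.7 kg.
Tool frame: the origin (TCP) lies where the fingers leave the gripper's body, on its centre line; the fingertips stand 73 mm ahead of it and the grasp point (between the pads) lies 54 mm ahead of it; z points along the fingers, y is the line along which they close (so a half turn about z gives the same grasp; the last joint's range is limited). The gripper opens to 85 mm and grips with 20 to 120 N. Pads are 22 mm wide; open, the fingers measure 114 mm over their backs; the gripper's body (76 mm by 85 mm) begins 54 mm behind the grasp point. The pads swing forward as they close: fully open they stand 13 mm farther back than shut.
Start: joints at [-74.135, 26.849, -2.785, 87.806, 1.381, 65.374, -4.715], TCP at [203.173, 643.709, 303.935] pointing down, gripper open.
Joint ranges: [-148.3, 148.3], [-19.14, 114.17], [-79.39, 73.82], [5.75, 140.21], [-59.74, 239.74], [12.07, 113.84], [-152.46, 152.46]. Speed limits (degrees/s): [147.25, 147.25, 180, 180, 180, 180, 180].

## Interface

Orientations are given as [roll, pitch, yaw] about the fixed x, y, z axes, in that order (R = Rz(yaw) Ry(pitch) Rx(roll)).
In Python, from bench import bot gives the robot as it stands.
- The arm moves only by the tool carry_out, never from a script. Its argument "moves" is a list of rows, each an object of numbers: "dx", "dy", "dz": the shift along the tool's x, y, z in m; "wx", "wy", "wz": the turn, a rotation vector about the tool's x, y, z in rad; "gripper": the opening, from 0 (shut) to 1 (fully open). In form: [{"dx": .., "dy": .., "dz": .., "wx": .., "wy": .., "wz": .., "gripper": ..}, ...]. A call has 1 to 10 rows; each row shifts and turns the commanded pose from where the row before left it, along the tool's axes as they then stand; what a row does not reach is not made up. A row lasts 1/12 s, in which the tool goes at most 41.7 mm and 7.16 degrees, less where a joint would pass 70% of its speed; a pose out of reach is approached as far as the arm can. A call with a gripper value outside its range is refused whole. The fingers move at their own pace and stop on an object; "squeeze" is the grip in N (left out, the last holds). Time passes only in rows, so rows that do not move let the fingers close. It gives the time, the measured TCP pose, the force, the opening and the grip force at its end, in the units of the state.
- bot.sense(): the state, without advancing time (a new reading comes with each control period).
- bot.capture(name): name is "scene" or "side" or "wrist"; returns a dict with "pixels" (384x512x3 uint8, blue, green, red), "fx", "fy", "cx", "cy" (pixels), "position" and "attitude" of the camera in the world; the wrist camera has in their place "mount" (4x4, takes a point from camera to tool coordinates, whose origin is the TCP and whose axes are the flange's). Camera axes: x right, y down, z forward; pixel columns grow to the right and rows downward; lengths in mm; the calibration is good to about 2 mm. A picture is of the moment at which its call begins: read the wrist's pose just before it. There is no depth.
- bot.sign_off(): hands the job in; it is judged then, once.
The state is a dict: "time_s": time; "joints": joint angles; "qvel": joint speeds; "effort": joint torques, N m; "tcp_pos": TCP position; "orientation": TCP orientation; "ft_force": force on the tool from outside, world axes, zero at the start; "wrist_torque": the same for the moment, N m; "opening": opening from 0.0 (shut) to 1.0 (fully open); "grasp_force": force on a finger pad.
Only numpy, scipy, OpenCV 4.12 (cv2) and the standard library are available. Lean on these libraries where they do the work, as an engineer would, in place of code of your own. Each camera call takes 0.05 s, during which the arm holds its last target. There are 200 camera calls.

## Task

Pick up the longer of the two steel sample slides by its rib, tilt it to match the sloping sprung face of the test stage, and press its flat underside flush on that face, centred and square with the slide's length running up the slope, until the face has sunk about half of its 10 mm spring travel. Press gently, finish while still gripping the slide and holding it there, and leave the shorter slide and everything else undisturbed.

Things in the scene. Friction and masses are not known exactly. Their poses are not given: they have to be found in the camera images.
- long_slide: The longer sample slide: steel plate 84 x 50 x 6 mm with a black grip rib (60 long, 14 wide, 30 high; 36 mm in all) along the middle of its top; loose, about 0.16 kg, lying flat, rib up. Origin: centre of its underside; x along the rib, y across it, z up to the rib. Same when turned half round about z. One slide lies left, one right of the stage, drawn anew.
- short_slide: The shorter sample slide: steel plate 54 x 50 x 6 mm with a black grip rib (30 long, 14 wide, 30 high; 36 mm in all) along the middle of its top; loose, about 0.11 kg, lying flat, rib up. Origin: centre of its underside; x along the rib, y across it, z up to the rib. Same when turned half round about z. Not to be used or moved.
- stage: Fixed test stage: grey foot 130 x 110 x 12 mm with two lugs (tops at z = 76 mm, y = +/-48 mm) carrying a tilted bed and the sprung face. Origin: centre of the underside; tilt axis: along y, 66 mm above it. The slope differs each time (0.22 to 0.48 rad), stiff friction keeps it. The face looks up and to the foot's -x side, which is turned to the robot's left.
- face_centre (a point): Centre of the upper surface of the sprung face, a steel plate 110 (along the slope) x 80 x 8 mm, 26 mm from the tilt axis. It moves with the face. x points up the slope, y is level across it, z is the outward normal of the face.
- sprung_face (a joint): How far the sprung face has sunk into the stage along its normal: 0 = all the way out (as it starts), 0.010 m = the hard stop. It starts to give at about 1 N and takes about 1.2 N more per mm (about 7 N at 5 mm).
- caliper: Bystander: steel caliper lying at the right. Origin: centre of the underside.
- tape_roll: Bystander: roll of tape 68 mm across, 18 mm high, lying at the left. Origin: centre of the underside.
- pliers: Bystander: pliers lying at the far left. Origin: centre of the underside.
- hammer: Bystander: hammer lying at the far right. Origin: centre of the underside.
- oil_bottle: Bystander: bottle 28 mm across, 70 mm high, standing behind to the left. Origin: centre of the underside.
- ring_box: Bystander: small closed box 55 x 52 x 40 mm, standing behind to the right. Origin: centre of the underside.
Mind the look-alikes: they are no part of the job. What is shaped like the long_slide but yellow is not meant.

How it is judged (in metres and radians):
On the way:
1. the longer slide is gripped and lifted clear of the counter (height (world z) of long_slide above 0.04 m and contact force between long_slide and the fingers above 5 N and contact force between long_slide and stage below 0.2 N), for 0.2 s.
At the end, for the whole second after the job is handed in: The gripped (over 14 N) longer slide is still, on the sprung face with over 2 N: slope within 0.035 rad, length within 0.12 rad of up-slope, centre within 12 mm along, 14 mm across and 3 mm off the face's centre; face sunk 2.5 to 7.5 mm; fingers clear of the stage (angle between the z axis of long_slide and the z axis of face_centre, either way round below 0.035 rad and angle between the x axis of long_slide and the x axis of face_centre, either way round below 0.12 rad and x of long_slide in the frame of face_centre between -0.012 and 0.012 m and y of long_slide in the frame of face_centre between -0.014 and 0.014 m and z of long_slide in the frame of face_centre between -0.003 and 0.003 m and value of joint sprung_face between 0.0025 and 0.0075 m and contact force between long_slide and stage above 2 N and contact force between long_slide and the fingers above 14 N and contact force between the fingers and stage below 0.5 N and linear speed of long_slide below 0.02 m/s); the arm keeps its last pose, push and grip.
It fails at once if the slide is rammed into the stage (over 30 N) (contact force between long_slide and stage above 30 N).
It fails at once if the shorter slide is disturbed (moved 15 mm) (distance of short_slide from where it was at the start of the episode above 0.015 m).
It fails at once if a bystander is disturbed (moved 25 mm) (distance of any of caliper, tape_roll, pliers, hammer, oil_bottle, ring_box from where it was at the start of the episode above 0.025 m).
It also fails if it takes over 38 s, if anything falls off the work surface, if the arm or the gripper's body presses on something with over 40 N, if the wrist force passes 120 N, or if a joint passes its speed limit or range.

## Working session

There is one attempt and no reset: what is moved stays moved. The work goes in short steps, Python scripts to look and compute and a tool call to move; the robot and the scene stay as the last step left them, time stands still between calls to the robot, and variables do not carry over. Pictures are saved under pics/ and viewed, at most 10 in all, crops included, and the job is handed in when it is done.

Besides the shell and the picture viewer there is one more tool, called after "Request:" by a JSON object that holds its "op" and its "data". carry_out: Moves the arm, as the interface text tells. Its arguments: {"type":"object","properties":{"moves":{"type":"array","items":{"type":"object","properties":{"dx":{"type":"number"},"dy":{"type":"number"},"dz":{"type":"number"},"wx":{"type":"number"},"wy":{"type":"number"},"wz":{"type":"number"},"gripper":{"type":"number"}}}},"squeeze":{"type":"number"}},"required":["moves"]}

```bash
ls; mkdir -p pics; python3 - <<'E'
from bench import bot
import cv2,numpy as np
print(bot.sense())
for n in("scene","side"):
    c=bot.capture(n); cv2.imwrite(f"pics/{n}.png",c["pixels"]); np.savez(f"{n}.npz",**c)
    print({k:v for k,v in c.items() if k!="pixels"})
a=cv2.imread("pics/scene.png");b=cv2.imread("pics/side.png")
cv2.imwrite("pics/s1.png",cv2.resize(a,(800,600)));cv2.imwrite("pics/s2.png",cv2.resize(b,(800,600)))
E
```

```text
pics
{'time_s': 0.0, 'joints': array([-74.1341819 ,  26.89639508,  -2.7825136 ,  87.87530058,
         1.38125748,  65.3721252 ,  -4.71566198]), 'qvel': array([ 0.02354308, -0.0419536 ,  0.14396977,  0.02263111,  0.01218056,
       -0.10559556,  0.0243221 ]), 'effort': array([ 2.66135658e-04, -5.10328424e+01, -4.63814428e-02, -2.37701064e+01,
        1.07773280e-02,  7.82820251e-03, -1.39791986e-06]), 'tcp_pos': array([203.0896537 , 643.25951783, 302.86023089]), 'orientation': array([-1.79889861e+02,  5.19461770e-03,  1.62478555e+02]), 'ft_force': array([0.23340443, 0.08151903, 0.45837556]), 'wrist_torque': array([-0.02918808, -0.00708391, -0.02508663]), 'grasp_force': 0.0, 'opening': 0.9985671152508008}
{'fx': 387.48173893255347, 'fy': 387.48173893255347, 'cx': 263.1111651014827, 'cy': 197.35582338280705, 'position': array([  44.99859034,  913.89404894, 1073.82752197]), 'attitude': array([-133.06776522,   -0.20619729, -153.0507928 ])}
{'fx': 493.0983679479204, 'fy': 493.0983679479204, 'cx': 251.6793621556871, 'cy': 193.86306782738617, 'position': array([  -35.3617615 , -1246.94542037,  1174.44403643]), 'attitude': array([-128.95047225,   -0.68718849,  -24.75932393])}
```

View pics/s1.png

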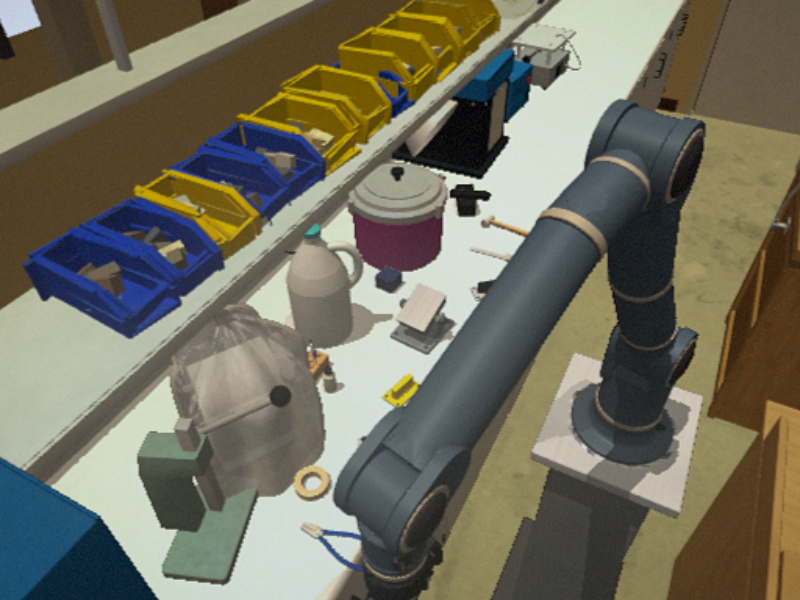

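View pics/s2.png

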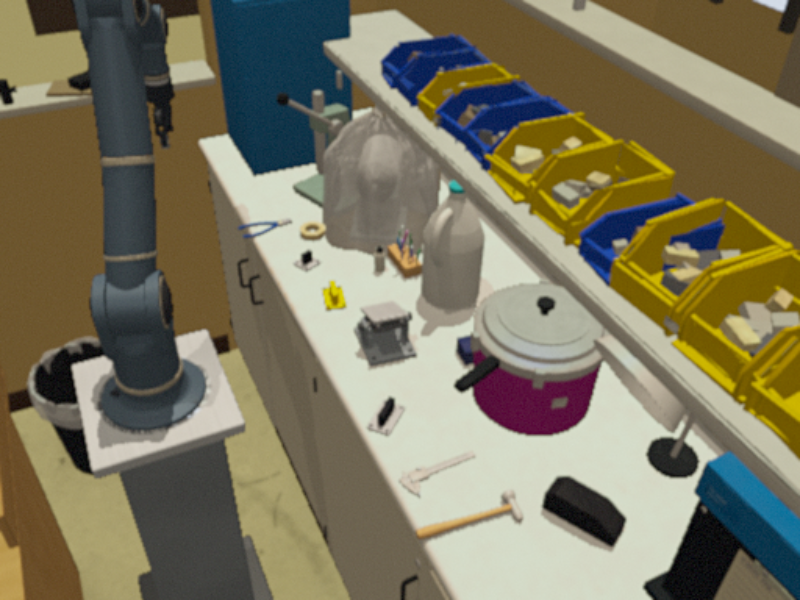

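Candidates in the side view at 800x600: the slide with a black rib at (387,415), the slide with a black rib at (306,260), and a yellow look-alike at (334,296), which is excluded. The right-hand black-ribbed slide looks longer. I'll measure it and check it in one enlarged crop.

```bash
cat > h.py <<'E'
import numpy as np,cv2
from scipy.spatial.transform import Rotation as R
def rot(a): return R.from_euler('xyz',a,degrees=True).as_matrix()
def ray(c,uv,Rm=None,p=None):
    Rm=rot(c["attitude"]) if Rm is None else Rm; p=c["position"] if p is None else p
    d=np.array([(uv[0]-c["cx"])/c["fx"],(uv[1]-c["cy"])/c["fy"],1.]); return p,Rm@d
def on(c,uv,z,Rm=None,p=None):
    p,d=ray(c,uv,Rm,p); return p+d*(z-p[2])/d[2]
def proj(c,P):
    q=rot(c["attitude"]).T@(np.asarray(P,float)-c["position"]); return np.array([c["cx"]+c["fx"]*q[0]/q[2],c["cy"]+c["fy"]*q[1]/q[2]])
def tri(c1,a,c2,b):
    p,d=ray(c1,a);q,e=ray(c2,b); s=np.linalg.lstsq(np.c_[d,-e],q-p,rcond=None)[0]
    A=p+d*s[0];B=q+e*s[1]; return (A+B)/2,np.linalg.norm(A-B)
E
python3 - <<'E'
from h import *
s=dict(np.load("side.npz")); c=dict(np.load("scene.npz"))
im=s["pixels"]
for n,(u,v) in dict(right=(248,266),left=(196,166)).items():
    x0,y0=u-16,v-16
    m=(im[y0:y0+32,x0:x0+32].max(2)<70).astype(np.uint8)
    k,l,st,ce=cv2.connectedComponentsWithStats(m); i=1+st[1:,4].argmax()
    ys,xs=np.where(l==i); P=np.array([on(s,(x+x0,y+y0),25)[:2] for x,y in zip(xs,ys)])
    r=cv2.minAreaRect(P.astype(np.float32)); print(n,st[i],ce[i]+[x0,y0],r, on(s,ce[i]+[x0,y0],18))
def crop(im,x,y,w,h,k): return cv2.resize(im[y:y+h,x:x+w],None,fx=k,fy=k,interpolation=cv2.INTER_CUBIC)
a=np.hstack([crop(im,228,246,40,40,6),crop(im,176,146,40,40,6)])
b=np.hstack([crop(im,220,186,54,54,5),crop(c["pixels"],240,175,60,54,5)])[:, :570]
w=max(a.shape[1],b.shape[1])
o=np.zeros((a.shape[0]+b.shape[0],w,3),np.uint8);o[:a.shape[0],:a.shape[1]]=a;o[a.shape[0]:,:b.shape[1]]=b
cv2.imwrite("pics/crop.png",o);print(o.shape)
E
```

```text
right [10  5 10 18 88] [246.64772727 263.65909091] ((412.35821533203125, -272.2676696777344), (75.8779067993164, 17.736392974853516), 45.203548431396484) [ 414.21932775 -267.12443513   18.        ]
left [14 11  5  8 31] [195.93548387 164.61290323] ((447.5682678222656, 298.3860168457031), (47.588233947753906, 15.97037410736084), 70.0762939453125) [449.96140735 306.94190326  18.        ]
(510, 570, 3)
```

View pics/crop.png

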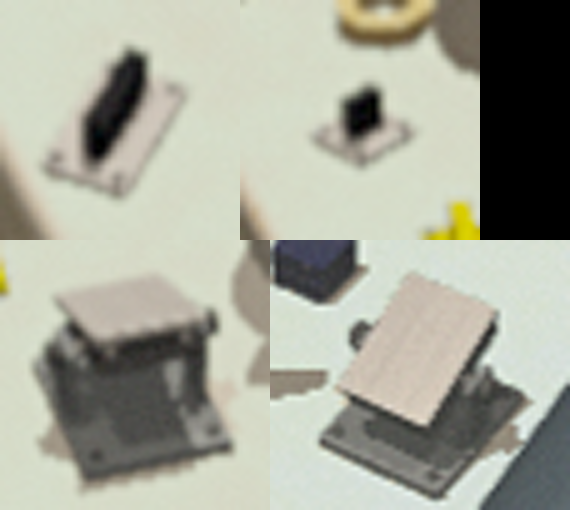

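The crop shows the right slide's black rib is clearly longer (76 mm raw extent including its height, against 48 mm for the left one), so the right slide at side pixel (247,264) is the target. The face's four corners can be seen in both views, so I'll triangulate them.

```bash
python3 - <<'E'
from h import *
from bench import bot
s=dict(np.load("side.npz")); c=dict(np.load("scene.npz"))
N=[("HN",(240,206.4),(285.4,190.2)),("HF",(261.6,202.4),(268.6,181.6)),("LN",(231,197.4),(271,212.4)),("LF",(252,192.6),(253.6,204.6))]
Q={}
for n,a,b in N:
    Q[n],e=tri(s,a,c,b); print(n,Q[n].round(1),round(e,1))
up=(Q["HN"]+Q["HF"]-Q["LN"]-Q["LF"])/2; lv=(Q["LF"]+Q["HF"]-Q["LN"]-Q["HN"])/2
print("ctr",sum(Q.values())/4,np.linalg.norm(up),np.linalg.norm(lv),"slope",np.arctan2(up[2],np.hypot(*up[:2])),"yaw",np.degrees(np.arctan2(up[1],up[0])),np.degrees(np.arctan2(lv[1],lv[0])))
# slide plate corners from crop px
P=[on(s,(228+x/6,246+y/6),6) for x,y in((43,168),(122,195),(188,92),(118,60))]
P=np.array(P);print(P.round(0),P.mean(0));
for i in range(4): d=P[(i+1)%4]-P[i];print(np.linalg.norm(d).round(1),np.degrees(np.arctan2(d[1],d[0])).round(1))
w=bot.capture("wrist");print({k:v for k,v in w.items() if k!="pixels"})
E
```

```text
HN [463.3 -92.2  99.8] 10.7
HF [ 538.9 -105.   102.1] 8.0
LN [473.2   6.   63.2] 7.0
LF [550.6  -1.3  64. ] 9.9
ctr [506.47705823 -48.13542234  82.28312047] 108.1645088266057 77.16742175953767 slope 0.35285651037600474 yaw -96.1071194162712 -7.4455577168407325
[[ 368. -282.    6.]
 [ 398. -316.    6.]
 [ 460. -264.    6.]
 [ 436. -228.    6.]] [ 415.53292214 -272.55098065    6.        ]
45.2 -48.4
81.0 39.6
44.3 123.6
87.2 -141.1
{'fx': 267.39646837590453, 'fy': 267.39646837590453, 'cx': 256.5146293854094, 'cy': 191.8122848631924, 'mount': array([[ 5.70364913e-04, -9.44775720e-01, -3.27717124e-01,
         8.49479560e+01],
       [ 9.99999529e-01,  7.96164120e-04, -5.54844016e-04,
         6.31017193e-01],
       [ 7.85119770e-04, -3.27716653e-01,  9.44775729e-01,
        -7.06159094e+01],
       [ 0.00000000e+00,  0.00000000e+00,  0.00000000e+00,
         1.00000000e+00]])}
```

Request:
{"op": "carry_out", "data": {"moves": [{"dx": -0.036, "dy": -0.017, "wz": 0.06, "gripper": 1}, {"dx": -0.036, "dy": -0.017, "wz": 0.06}, {"dx": -0.036, "dy": -0.017, "wz": 0.06}, {"dx": -0.036, "dy": -0.017, "wz": 0.06}, {"dx": -0.036, "dy": -0.017, "wz": 0.06}, {"dx": -0.036, "dy": -0.017, "wz": 0.06}, {"dx": -0.036, "dy": -0.017, "wz": 0.06}, {"dx": -0.036, "dy": -0.017, "wz": 0.06}, {"dx": -0.036, "dy": -0.017, "wz": 0.06}, {"dx": -0.036, "dy": -0.017, "wz": 0.06}]}}

```text
schema error: expected keys dx, dy, dz, wx, wy, wz, gripper
```

Request:
{"op": "carry_out", "data": {"moves": [{"dx": -0.036, "wz": 0.07}, {"dx": -0.036, "wz": 0.07}, {"dx": -0.036, "wz": 0.07}, {"dx": -0.036, "wz": 0.07}, {"dx": -0.036, "wz": 0.07}, {"dx": -0.036, "wz": 0.07}, {"dx": -0.036, "wz": 0.07}, {"dx": -0.036, "wz": 0.07}, {"dx": -0.036, "wz": 0.07}, {}]}}

```text
schema error: expected keys dx, dy, dz, wx, wy, wz, gripper
```

```bash
cat >> h.py <<'E'
def wrist(bot,f):
    st=bot.sense(); w=bot.capture("wrist"); T=np.eye(4);T[:3,:3]=rot(st["orientation"]);T[:3,3]=st["tcp_pos"]
    C=T@w["mount"]; w["position"]=C[:3,3]; w["attitude"]=R.from_matrix(C[:3,:3]).as_euler('xyz',degrees=True)
    np.savez(f+".npz",**w); return st,w
E
python3 - <<'E'
from h import *
from bench import bot
st,w=wrist(bot,"w1"); print(st["tcp_pos"],st["orientation"],st["time_s"])
cv2.imwrite("pics/w1.png",cv2.resize(w["pixels"],(800,600)))
for P in([463,-92,100],[539,-105,100],[473,6,63],[550,-1,63],[415,-271,36]): print(proj(w,P).round(0))
E
```

```text
[203.13453631 643.3626892  303.10398946] [-1.79912680e+02  2.84146197e-03  1.62477806e+02] 0.15
[-121.  454.]
[-95. 481.]
[-43. 421.]
[-20. 448.]
[-172.  414.]
```

View pics/w1.png

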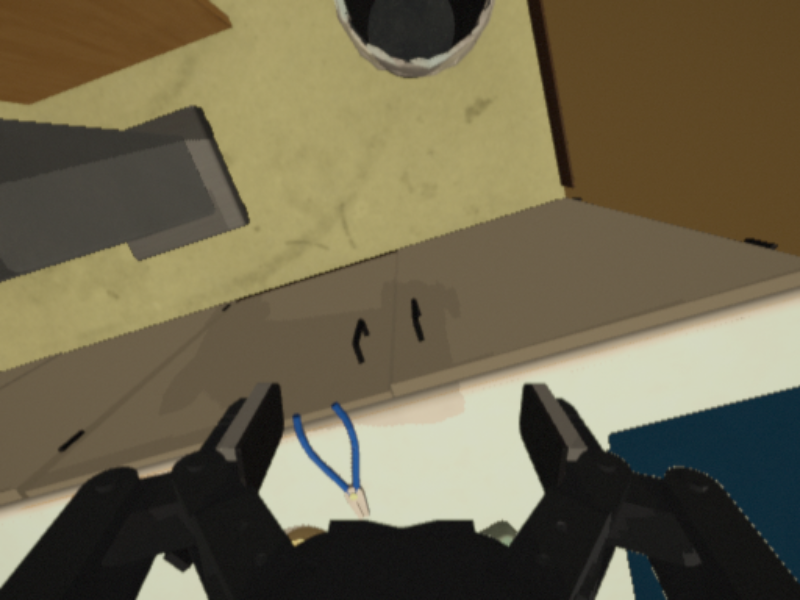

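The moves were refused because every key has to be given, and the arm has not moved. The picture shows the start region, with pliers at (330,430). I'll resend with full rows.

Request:
{"op": "carry_out", "data": {"moves": [{"dx": -0.036, "dy": -0.017, "dz": 0, "wx": 0, "wy": 0, "wz": 0.06, "gripper": 1}, {"dx": -0.036, "dy": -0.017, "dz": 0, "wx": 0, "wy": 0, "wz": 0.06, "gripper": 1}, {"dx": -0.036, "dy": -0.017, "dz": 0, "wx": 0, "wy": 0, "wz": 0.06, "gripper": 1}, {"dx": -0.036, "dy": -0.017, "dz": 0, "wx": 0, "wy": 0, "wz": 0.06, "gripper": 1}, {"dx": -0.036, "dy": -0.017, "dz": 0, "wx": 0, "wy": 0, "wz": 0.06, "gripper": 1}, {"dx": -0.036, "dy": -0.017, "dz": 0, "wx": 0, "wy": 0, "wz": 0.06, "gripper": 1}, {"dx": -0.036, "dy": -0.017, "dz": 0, "wx": 0, "wy": 0, "wz": 0.06, "gripper": 1}, {"dx": -0.036, "dy": -0.017, "dz": 0, "wx": 0, "wy": 0, "wz": 0.06, "gripper": 1}, {"dx": -0.036, "dy": -0.017, "dz": 0, "wx": 0, "wy": 0, "wz": 0.06, "gripper": 1}, {"dx": -0.036, "dy": -0.017, "dz": 0, "wx": 0, "wy": 0, "wz": 0.06, "gripper": 1}]}}

```text
time_s: 1.03
tcp_pos: [410.2, 308.1, 303.9]
orientation: [180.0, 0.0, 127.9]
ft_force: [1.3, -0.8, 0.3]
opening: 0.997
grasp_force: 0.0
```

Request:
{"op": "carry_out", "data": {"moves": [{"dx": -0.036, "dy": 0, "dz": 0, "wx": 0, "wy": 0, "wz": 0.07, "gripper": 1}, {"dx": -0.036, "dy": 0, "dz": 0, "wx": 0, "wy": 0, "wz": 0.07, "gripper": 1}, {"dx": -0.036, "dy": 0, "dz": 0, "wx": 0, "wy": 0, "wz": 0.07, "gripper": 1}, {"dx": -0.036, "dy": 0, "dz": 0, "wx": 0, "wy": 0, "wz": 0.07, "gripper": 1}, {"dx": -0.036, "dy": 0, "dz": 0, "wx": 0, "wy": 0, "wz": 0.07, "gripper": 1}, {"dx": -0.036, "dy": 0, "dz": 0, "wx": 0, "wy": 0, "wz": 0.07, "gripper": 1}, {"dx": -0.036, "dy": 0, "dz": 0, "wx": 0, "wy": 0, "wz": 0.07, "gripper": 1}, {"dx": -0.036, "dy": 0, "dz": 0, "wx": 0, "wy": 0, "wz": 0.07, "gripper": 1}, {"dx": -0.036, "dy": 0, "dz": 0, "wx": 0, "wy": 0, "wz": 0.07, "gripper": 1}, {"dx": 0, "dy": 0, "dz": 0, "wx": 0, "wy": 0, "wz": 0, "gripper": 1}]}}

```text
time_s: 1.87
tcp_pos: [529.3, 6.1, 304.4]
orientation: [179.9, 0.2, 91.2]
ft_force: [0.6, -0.5, -0.0]
opening: 1.0
grasp_force: 0.0
```

```bash

python3 - <<'E'
from h import *
from bench import bot
st,w=wrist(bot,"w2"); print(st["tcp_pos"],st["orientation"],st["time_s"],st["qvel"].max())
cv2.imwrite("pics/w2.png",cv2.resize(w["pixels"],(800,600)))
for P in([463,-92,100],[539,-105,100],[473,6,63],[550,-1,63],[415,-271,36]): print((proj(w,P)*800/512).round(0))
E
```

```text
[529.2908501    6.11925189 304.3631023 ] [179.94344123   0.23103292  91.19660638] 1.8667 0.44698542424855914
[311. 405.]
[410. 421.]
[328. 269.]
[427. 280.]
[286. 516.]
```

View pics/w2.png

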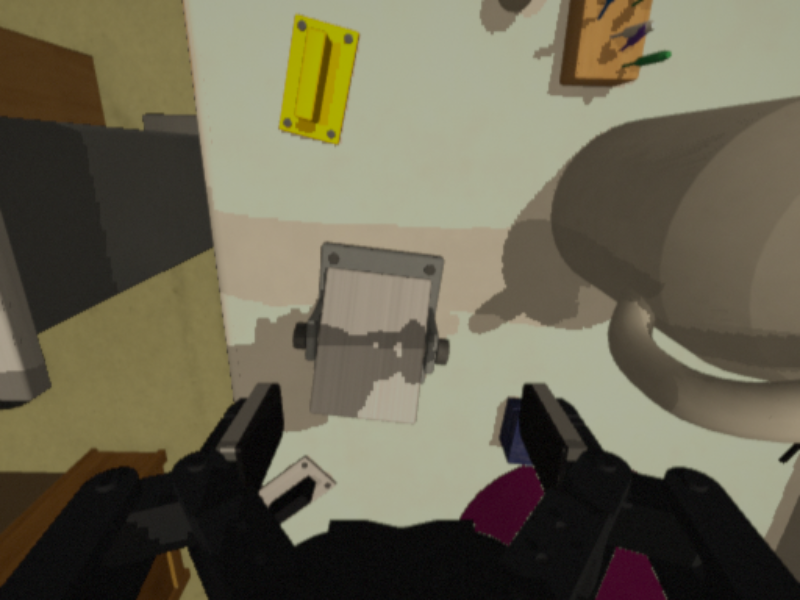

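The close view at 800x600 shows the face corners: low edge (328,266) and (430,279), high edge (311,412) and (415,423). It also shows part of the long slide's plate at (297,490). I'll fit the stage pose (x, y, yaw, slope) using the known geometry.

```bash
cat >> h.py <<'E'
from scipy.optimize import least_squares
def face(p): # x,y of stage origin, yaw upslope, slope -> centre, Rot
    x,y,a,s=p; u=np.array([np.cos(a)*np.cos(s),np.sin(a)*np.cos(s),np.sin(s)]); v=np.array([-np.sin(a),np.cos(a),0]); n=np.cross(u,v)
    return np.array([x,y,66])+26*n,np.c_[u,v,n]
def fitface(views,p0,loss):
    def f(p):
        C,M=face(p); r=[]
        for c,px,sc in views:
            for q,(a,b) in zip(px,((1,-1),(1,1),(-1,-1),(-1,1))): r+=list((proj(c,C+M@[55*a,-40*b,0]) -q)/sc)  # HN,HF,LN,LF
        return np.array(r)
    return least_squares(f,p0)
E
python3 - <<'E'
from h import *
k=512/800
w=dict(np.load("w2.npz"));s=dict(np.load("side.npz"));c=dict(np.load("scene.npz"))
W=np.array([(311,412),(415,423),(328,266),(430,279)])*k
S=np.array([(240,206.4),(261.6,202.4),(231,197.4),(252,192.6)]);Cc=np.array([(285.4,190.2),(268.6,181.6),(271,212.4),(253.6,204.6)])
# which sign: v for upslope yaw -96 points +x(far) => b sign
for nm,V in dict(w=[(w,W,1)],all=[(w,W,1),(s,S,1),(c,Cc,1)],sc=[(s,S,1),(c,Cc,1)]).items():
    r=fitface(V,[506,-48,np.radians(-97),.35],0)
    # try flipped
    C,M=face(r.x); print(nm,r.x.round(3),C.round(1),np.degrees(r.x[2]).round(2),"rms",np.sqrt((r.fun**2).mean()).round(2)); print(r.fun.round(1))
P=np.array([on(w,np.array(q)*k,6) for q in((306,457),(336,485))]);d=P[1]-P[0];print(P,np.linalg.norm(d),np.degrees(np.arctan2(d[1],d[0])))
P=np.array([on(w,np.array(q)*k,12) for q in((323,242),(442,257))]);d=P[1]-P[0];print(P,np.linalg.norm(d),np.degrees(np.arctan2(d[1],d[0])))
E
```

```text
w [506.561 -52.64    1.472   2.631] [505.3 -65.3  43.3] 84.36 rms 5.11
[ 3.6 -6.  -2.8 -6.9  3.7  6.7 -4.6  4.9]
all [507.281 -61.446  -1.656   0.552] [508.4 -47.9  88.1] -94.88 rms 29.99
[ 68.6   9.9 -68.   -3.4  64.9  10.7 -65.3  -4.3  21.3  -8.3 -22.7   0.6
  20.7  -2.6 -21.6   6.8 -19.7 -11.6  15.4   4.4 -18.4  -8.4  17.2   7.4]
sc [518.059 -32.038  -4.856   2.598] [516.1 -45.4  43.8] -278.23 rms 5.56
[-0.3  5.5  0.6  5.3  1.9  9.9  2.  10.8 -3.7  5.  -4.1  5.5 -3.5  7.7
 -3.2  6.8]
[[ 432.26828716 -219.59317641    6.        ]
 [ 463.42620498 -256.84757539    6.        ]] 48.56651197751084 -50.09239274955889
[[461.06346045  16.3382102   12.        ]
 [566.15614489   5.07890498  12.        ]] 105.69410711109863 -6.115166550118748
```

```bash
sed -i 's/-40\*b/40*b/' h.py
python3 - <<'E'
from h import *
k=512/800
w=dict(np.load("w2.npz"));s=dict(np.load("side.npz"));c=dict(np.load("scene.npz"))
W=np.array([(311,412),(415,423),(328,266),(430,279)])*k
S=np.array([(240,206.4),(261.6,202.4),(231,197.4),(252,192.6)]);Cc=np.array([(285.4,190.2),(268.6,181.6),(271,212.4),(253.6,204.6)])
for nm,V in dict(w=[(w,W,1)],all=[(w,W,1),(s,S,1),(c,Cc,1)],sc=[(s,S,1),(c,Cc,1)]).items():
    r=fitface(V,[506,-48,np.radians(-97),.35],0)
    C,M=face(r.x); print(nm,r.x.round(3),C.round(1),np.degrees(r.x[2]).round(2),"rms",np.sqrt((r.fun**2).mean()).round(2)); print(r.fun.round(1))
E
```

```text
w [ 5.07458e+02 -5.37800e+01 -1.67000e+00  3.60000e-01] [508.4 -44.7  90.3] -95.69 rms 0.82
[-1.1  0.5  0.7  0.4 -1.  -0.1  1.4 -0.5]
all [ 5.0691e+02 -5.4344e+01 -1.6720e+00  3.6400e-01] [507.8 -45.1  90.3] -95.78 rms 1.45
[-1.6  0.8  0.2  0.8 -1.3  0.3  1.  -0.1 -1.5 -1.4 -0.5 -2.2 -1.3 -1.8
 -0.9 -1.4 -0.9 -2.8 -2.2 -1.8 -1.2 -1.3 -2.  -1.8]
sc [ 5.03994e+02 -5.82260e+01 -1.68400e+00  3.74000e-01] [505.1 -48.8  90.2] -96.49 rms 1.47
[-2.  -0.7 -1.  -1.3 -1.5 -0.9 -1.  -0.4  0.2 -3.1 -0.9 -2.2 -0.3 -1.6
 -0.9 -2.2]
```

Request:
{"op": "carry_out", "data": {"moves": [{"dx": -0.0305, "dy": 0.001, "dz": 0, "wx": 0, "wy": 0, "wz": 0.09, "gripper": 1}, {"dx": -0.0305, "dy": 0.001, "dz": 0, "wx": 0, "wy": 0, "wz": 0.09, "gripper": 1}, {"dx": -0.0305, "dy": 0.001, "dz": 0, "wx": 0, "wy": 0, "wz": 0.09, "gripper": 1}, {"dx": -0.0305, "dy": 0.001, "dz": 0, "wx": 0, "wy": 0, "wz": 0.09, "gripper": 1}, {"dx": -0.0305, "dy": 0.001, "dz": 0, "wx": 0, "wy": 0, "wz": 0.09, "gripper": 1}, {"dx": -0.0305, "dy": 0.001, "dz": 0.02, "wx": 0, "wy": 0, "wz": 0.09, "gripper": 1}, {"dx": -0.0305, "dy": 0.001, "dz": 0.02, "wx": 0, "wy": 0, "wz": 0.09, "gripper": 1}, {"dx": -0.0305, "dy": 0.001, "dz": 0.02, "wx": 0, "wy": 0, "wz": 0.09, "gripper": 1}, {"dx": -0.0305, "dy": 0.001, "dz": 0.02, "wx": 0, "wy": 0, "wz": 0.09, "gripper": 1}, {"dx": -0.0305, "dy": 0.001, "dz": 0.02, "wx": 0, "wy": 0, "wz": 0.09, "gripper": 1}]}}

```text
time_s: 2.75
tcp_pos: [431.8, -263.6, 203.0]
orientation: [180.0, -0.0, 40.4]
ft_force: [1.0, -1.0, 0.4]
opening: 1.004
grasp_force: 0.0
```

Request:
{"op": "carry_out", "data": {"moves": [{"dx": 0, "dy": 0, "dz": 0, "wx": 0, "wy": 0, "wz": 0, "gripper": 1}, {"dx": 0, "dy": 0, "dz": 0, "wx": 0, "wy": 0, "wz": 0, "gripper": 1}]}}

```text
time_s: 2.92
tcp_pos: [430.4, -263.6, 202.8]
orientation: [-179.8, 0.1, 40.4]
ft_force: [1.5, -0.7, 0.3]
opening: 0.999
grasp_force: 0.0
```

```bash

python3 - <<'E'
from h import *
from bench import bot
st,w=wrist(bot,"w3"); print(st["tcp_pos"],st["orientation"],st["time_s"])
cv2.imwrite("pics/w3.png",cv2.resize(w["pixels"],(800,600)))
print((proj(w,[415,-268,36])*800/512).round(0))
E
```

```text
[ 430.42520165 -263.58771089  202.83375922] [-1.79844977e+02  6.44047848e-02  4.03587000e+01] 2.9167
[392. 326.]
```

View pics/w3.png

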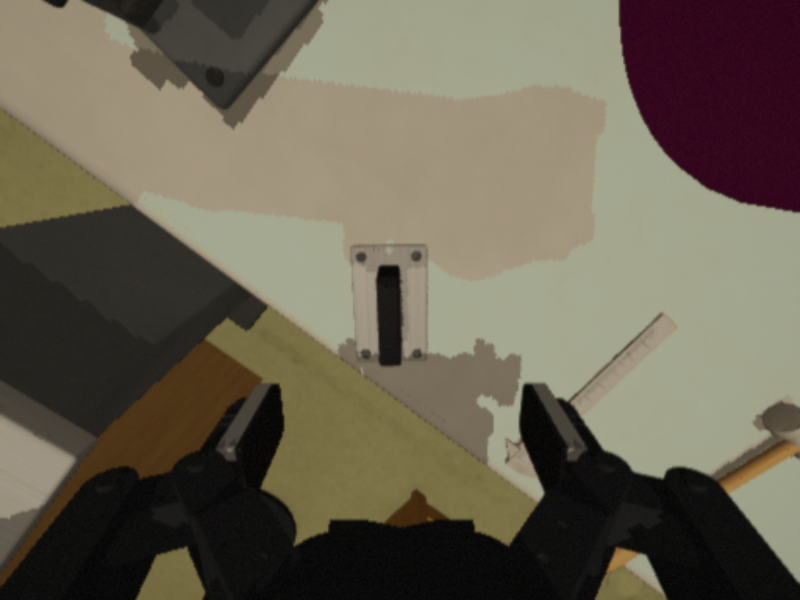

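The slide is in view at 800x600: plate top-edge corners (351,245) and (427,244), right-bottom corner (428,358), and the rib top's far end at (389,365). The caliper is clear at the right.

```bash

python3 - <<'E'
from h import *
w=dict(np.load("w3.npz"));k=.64
P=np.array([on(w,np.array(q)*k,6) for q in((351,245),(427,244),(428,358))]);print(P.round(1))
d=P[1]-P[0];e=P[1]-P[2];print(np.linalg.norm(d),np.degrees(np.arctan2(d[1],d[0]))+90,np.linalg.norm(e),np.degrees(np.arctan2(e[1],e[0])),"ctr",(P[0]+P[2])/2)
a=on(w,np.array((389.5,365))*k,36);t=np.radians(40);print("rib end",a,"ctr from rib",a+30*np.array([np.cos(t),np.sin(t),0]))
y=w["pixels"];m=(y.max(2)<50).astype(np.uint8);m[:155]=0;m[240:]=0;m[:,:235]=0;m[:,263:]=0
x,yy,ww,hh=cv2.boundingRect(m);print(x/k,yy/k,ww/k,hh/k)
c=np.array([415,-268]); 
E
```

```text
[[ 431.2 -219.2    6. ]
 [ 463.6 -256.3    6. ]
 [ 402.6 -311.3    6. ]]
49.22855445050583 41.16678519783061 82.08989222080936 42.063561896772754 ctr [ 416.91933419 -265.27185181    6.        ]
rib end [ 393.36247478 -284.4023299    36.        ] ctr from rib [ 416.34380807 -265.11870161   36.        ]
376.5625 265.625 25.0 100.0
```

Request:
{"op": "carry_out", "data": {"moves": [{"dx": -0.0029, "dy": -0.0019, "dz": 0.015, "wx": 0, "wy": 0, "wz": -0.003, "gripper": 1}, {"dx": -0.0029, "dy": -0.0019, "dz": 0.015, "wx": 0, "wy": 0, "wz": -0.003, "gripper": 1}, {"dx": -0.0029, "dy": -0.0019, "dz": 0.015, "wx": 0, "wy": 0, "wz": -0.003, "gripper": 1}, {"dx": -0.0029, "dy": -0.0019, "dz": 0.015, "wx": 0, "wy": 0, "wz": -0.003, "gripper": 1}, {"dx": 0, "dy": 0, "dz": 0.015, "wx": 0, "wy": 0, "wz": 0, "gripper": 1}, {"dx": 0, "dy": 0, "dz": 0.015, "wx": 0, "wy": 0, "wz": 0, "gripper": 1}, {"dx": 0, "dy": 0, "dz": 0.015, "wx": 0, "wy": 0, "wz": 0, "gripper": 1}, {"dx": 0, "dy": 0, "dz": 0.01, "wx": 0, "wy": 0, "wz": 0, "gripper": 1}, {"dx": 0, "dy": 0, "dz": 0.005, "wx": 0, "wy": 0, "wz": 0, "gripper": 1}, {"dx": 0, "dy": 0, "dz": 0, "wx": 0, "wy": 0, "wz": 0, "gripper": 1}]}}

```text
time_s: 3.8
tcp_pos: [418.6, -264.5, 83.4]
orientation: [-179.9, -0.0, 41.3]
ft_force: [0.6, -0.4, 0.3]
opening: 1.005
grasp_force: 0.0
```

Request:
{"op": "carry_out", "data": {"moves": [{"dx": 0, "dy": 0, "dz": 0, "wx": 0, "wy": 0, "wz": 0, "gripper": 0.4}, {"dx": 0, "dy": 0, "dz": 0, "wx": 0, "wy": 0, "wz": 0, "gripper": 0.3}, {"dx": 0, "dy": 0, "dz": 0, "wx": 0, "wy": 0, "wz": 0, "gripper": 0.2}, {"dx": 0, "dy": 0, "dz": 0, "wx": 0, "wy": 0, "wz": 0, "gripper": 0}, {"dx": 0, "dy": 0, "dz": 0, "wx": 0, "wy": 0, "wz": 0, "gripper": 0}, {"dx": 0, "dy": 0, "dz": 0, "wx": 0, "wy": 0, "wz": 0, "gripper": 0}, {"dx": 0, "dy": 0, "dz": 0, "wx": 0, "wy": 0, "wz": 0, "gripper": 0}, {"dx": 0, "dy": 0, "dz": 0, "wx": 0, "wy": 0, "wz": 0, "gripper": 0}], "squeeze": 40}}

```text
time_s: 4.47
tcp_pos: [417.9, -265.5, 84.2]
orientation: [-180.0, -0.0, 41.1]
ft_force: [-0.3, 0.2, 6.2]
opening: 0.153
grasp_force: 40.3
```

Request:
{"op": "carry_out", "data": {"moves": [{"dx": 0, "dy": 0, "dz": -0.01, "wx": 0, "wy": 0, "wz": 0, "gripper": 0}, {"dx": 0, "dy": 0, "dz": -0.02, "wx": 0, "wy": 0, "wz": 0, "gripper": 0}, {"dx": 0, "dy": 0, "dz": -0.03, "wx": 0, "wy": 0, "wz": 0, "gripper": 0}, {"dx": 0, "dy": 0, "dz": -0.03, "wx": 0, "wy": 0, "wz": 0, "gripper": 0}, {"dx": 0, "dy": 0, "dz": -0.03, "wx": 0, "wy": 0, "wz": 0, "gripper": 0}, {"dx": 0, "dy": 0, "dz": -0.02, "wx": 0, "wy": 0, "wz": 0, "gripper": 0}, {"dx": 0, "dy": 0, "dz": 0, "wx": 0, "wy": 0, "wz": 0, "gripper": 0}]}}

```text
time_s: 5.05
tcp_pos: [419.2, -267.0, 227.8]
orientation: [179.6, -0.2, 41.1]
ft_force: [-0.1, -0.6, -1.1]
opening: 0.158
grasp_force: 39.4
```

Request:
{"op": "carry_out", "data": {"moves": [{"dx": 0.0288, "dy": -0.0039, "dz": -0.003, "wx": 0, "wy": 0, "wz": -0.075, "gripper": 0}, {"dx": 0.0288, "dy": -0.0039, "dz": -0.003, "wx": 0, "wy": 0, "wz": -0.075, "gripper": 0}, {"dx": 0.0288, "dy": -0.0039, "dz": -0.003, "wx": 0, "wy": 0, "wz": -0.075, "gripper": 0}, {"dx": 0.0288, "dy": -0.0039, "dz": -0.003, "wx": 0, "wy": 0, "wz": -0.075, "gripper": 0}, {"dx": 0.0288, "dy": -0.0039, "dz": -0.003, "wx": 0, "wy": 0, "wz": -0.075, "gripper": 0}, {"dx": 0.0288, "dy": -0.0039, "dz": -0.003, "wx": 0, "wy": 0, "wz": -0.075, "gripper": 0}, {"dx": 0.0288, "dy": -0.0039, "dz": -0.003, "wx": 0, "wy": 0, "wz": -0.075, "gripper": 0}, {"dx": 0.0288, "dy": -0.0039, "dz": -0.003, "wx": 0, "wy": 0, "wz": -0.075, "gripper": 0}, {"dx": 0.0288, "dy": -0.0039, "dz": -0.003, "wx": 0, "wy": 0, "wz": -0.075, "gripper": 0}, {"dx": 0.0288, "dy": -0.0039, "dz": -0.003, "wx": 0, "wy": 0, "wz": -0.075, "gripper": 0}]}}

```text
time_s: 5.88
tcp_pos: [522.9, -0.6, 252.9]
orientation: [-179.9, 0.0, 84.3]
ft_force: [-0.4, 1.4, -1.5]
opening: 0.155
grasp_force: 39.2
```

Request:
{"op": "carry_out", "data": {"moves": [{"dx": 0, "dy": 0, "dz": 0, "wx": 0, "wy": -0.09, "wz": 0, "gripper": 0}, {"dx": 0, "dy": 0, "dz": 0, "wx": 0, "wy": -0.09, "wz": 0, "gripper": 0}, {"dx": 0, "dy": 0, "dz": 0, "wx": 0, "wy": -0.09, "wz": 0, "gripper": 0}, {"dx": 0, "dy": 0, "dz": 0, "wx": 0, "wy": -0.09, "wz": 0, "gripper": 0}, {"dx": 0, "dy": 0, "dz": 0, "wx": 0, "wy": 0, "wz": 0, "gripper": 0}, {"dx": 0, "dy": 0, "dz": 0, "wx": 0, "wy": 0, "wz": 0, "gripper": 0}]}}

```text
time_s: 6.38
tcp_pos: [522.8, -0.8, 252.6]
orientation: [-179.8, 20.6, 84.3]
ft_force: [0.6, -0.2, -2.4]
opening: 0.155
grasp_force: 39.3
```

```bash

python3 - <<'E'
from h import *
from bench import bot
st,w=wrist(bot,"w4"); print(st["tcp_pos"],st["orientation"],st["time_s"],st["grasp_force"])
cv2.imwrite("pics/w4.png",cv2.resize(w["pixels"],(800,600)))
C,M=face([507.3,-53.9,np.radians(-95.7),.36])
for a,b in((1,-1),(1,1),(-1,-1),(-1,1)): print((proj(w,C+M@[55*a,40*b,0])*800/512).round(0))
T=rot(st["orientation"]);o=st["tcp_pos"]+T@[0,0,84.2];print("slide in face",M.T@(o-C),(M.T@T).round(3))
E
```

```text
[522.76978807  -0.78972842 252.62735811] [-179.84735391   20.57000491   84.27620325] 6.3833 39.26288187503815
[323. 362.]
[449. 362.]
[311. 184.]
[456. 184.]
slide in face [14.7629936   9.88178946 83.62245177] [[-1.     0.    -0.001]
 [ 0.     1.    -0.003]
 [ 0.001 -0.003 -1.   ]]
```

View pics/w4.png

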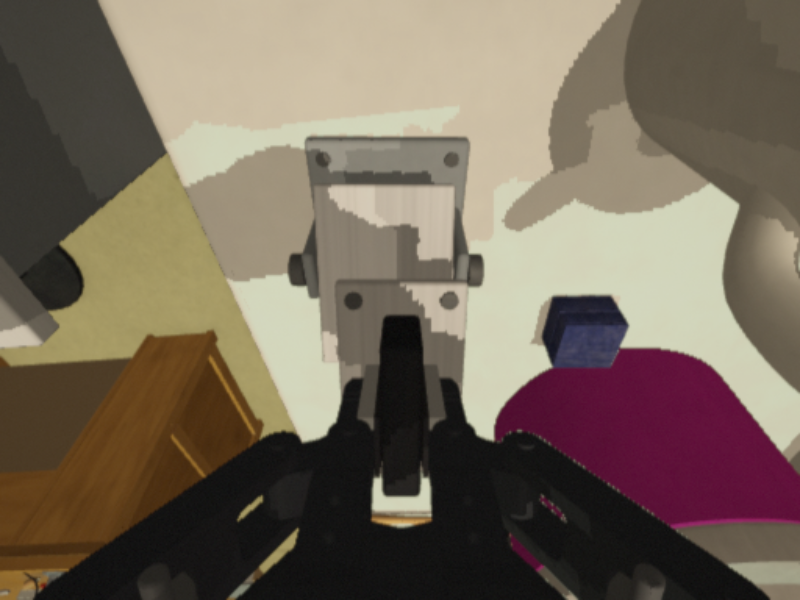

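The face's low edge is at (314,185)–(454,184), as predicted. The held slide's front edge is at (337,282)–(468,282), parallel to it. Next I'll check the slide's attitude in the hand.

```bash

python3 - <<'E'
from h import *
w=dict(np.load("w4.npz"));k=.64
Mi=np.linalg.inv(w["mount"])
def pt(p): q=Mi@np.r_[p,1]; return (np.array([w["cx"]+w["fx"]*q[0]/q[2],w["cy"]+w["fy"]*q[1]/q[2]])/k).round(1)
for z in(78.2,84.2): print(z,pt([41.3,-25,z]),pt([41.3,25,z]))
print("holes/rib top near end",pt([29.3,-7,48.2]),pt([29.3,7,48.2]),"rib far",pt([-30.7,7,48.2]))
for dp in(-.04,.04): c,s=np.cos(dp),np.sin(dp); print(dp,pt([42*c+s*(24),25,54+24.2*c-42*s]))
E
```

```text
78.2 [334.5 278.8] [469.2 278.8]
84.2 [336.8 274.4] [466.8 274.4]
holes/rib top near end [379.8 342.5] [424.6 342.5] rib far [421.4 494.6]
-0.04 [468.5 278.3]
0.04 [470.2 275.8]
```

Request:
{"op": "carry_out", "data": {"moves": [{"dx": 0.004, "dy": -0.0025, "dz": 0.01, "wx": 0, "wy": 0, "wz": 0, "gripper": 0}, {"dx": 0.004, "dy": -0.0025, "dz": 0.01, "wx": 0, "wy": 0, "wz": 0, "gripper": 0}, {"dx": 0.004, "dy": -0.0025, "dz": 0.01, "wx": 0, "wy": 0, "wz": 0, "gripper": 0}, {"dx": 0.0035, "dy": -0.0025, "dz": 0.01, "wx": 0, "wy": 0, "wz": 0, "gripper": 0}, {"dx": 0, "dy": 0, "dz": 0.01, "wx": 0, "wy": 0, "wz": 0, "gripper": 0}, {"dx": 0, "dy": 0, "dz": 0.01, "wx": 0, "wy": 0, "wz": 0, "gripper": 0}, {"dx": 0, "dy": 0, "dz": 0.005, "wx": 0, "wy": 0, "wz": 0, "gripper": 0}, {"dx": 0, "dy": 0, "dz": 0, "wx": 0, "wy": 0, "wz": 0, "gripper": 0}, {"dx": 0, "dy": 0, "dz": 0, "wx": 0, "wy": 0, "wz": 0, "gripper": 0}]}}

```text
time_s: 7.18
tcp_pos: [512.7, -9.6, 187.4]
orientation: [-180.0, 20.6, 84.1]
ft_force: [-0.4, 0.4, -2.1]
opening: 0.151
grasp_force: 39.3
```

```bash

python3 - <<'E'
from h import *
from bench import bot
st,w=wrist(bot,"w5"); print(st)
s=bot.capture("side");np.savez("side2.npz",**s);c=bot.capture("scene")
a=cv2.resize(w["pixels"][80:272,130:386],(512,384));b=cv2.resize(s["pixels"][150:230,210:290],(384,384),interpolation=cv2.INTER_CUBIC)[:,:288]
cv2.imwrite("pics/w5.png",np.hstack([a,b]))
C,M=face([507.3,-53.9,np.radians(-95.7),.36])
for a,b in((1,-1),(1,1),(-1,-1),(-1,1)): print(((proj(w,C+M@[55*a,40*b,0])-[130,80])*2).round(0))
T=rot(st["orientation"]);o=st["tcp_pos"]+T@[-.7,0,84.2];print("slide in face",M.T@(o-C))
E
```

```text
{'time_s': 7.1833, 'joints': array([-38.8285315 ,  25.03333538,  33.69680055, 116.85930443,
         8.90572087,  47.05125999, -19.41640133]), 'qvel': array([-0.44233874, -0.65340211, -0.03926883, -0.67622388, -0.03798332,
        0.17238728, -0.01986885]), 'effort': array([ 1.68880681e-01, -3.69097996e+01,  6.49098873e+00, -1.68833703e+01,
        9.31094941e-01,  4.65186266e-01,  3.50610753e-03]), 'tcp_pos': array([512.68003778,  -9.63499891, 187.44954924]), 'orientation': array([-179.99569996,   20.64107691,   84.06623915]), 'ft_force': array([-0.4223609,  0.386739 , -2.1487091]), 'wrist_torque': array([ 0.52083218, -0.10539579, -0.04874149]), 'grasp_force': 39.29653823375702, 'opening': 0.15113291380021882}
[151. 412.]
[354. 412.]
[128. 132.]
[374. 131.]
slide in face [ 1.78200708  0.82695861 19.16908107]
```

View pics/w5.png

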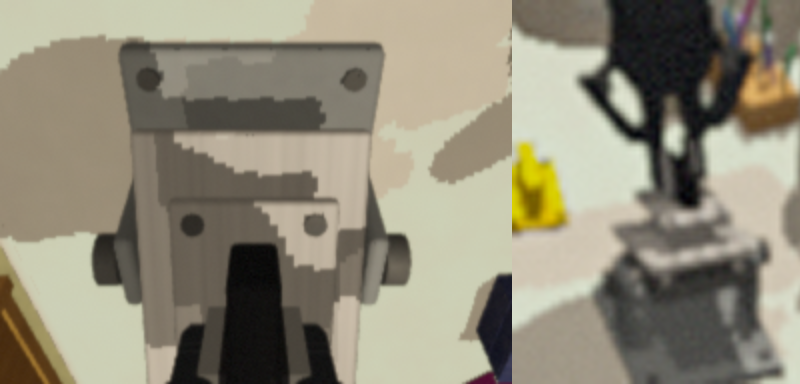

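The slide hangs parallel over the face, with its edge at x 170–338 against the face at 132–371, so it is centred. I'll approach gently from here.

Request:
{"op": "carry_out", "data": {"moves": [{"dx": 0.001, "dy": -0.0005, "dz": 0.004, "wx": 0, "wy": 0, "wz": 0, "gripper": 0}, {"dx": 0, "dy": 0, "dz": 0.004, "wx": 0, "wy": 0, "wz": 0, "gripper": 0}, {"dx": 0, "dy": 0, "dz": 0.003, "wx": 0, "wy": 0, "wz": 0, "gripper": 0}, {"dx": 0, "dy": 0, "dz": 0.002, "wx": 0, "wy": 0, "wz": 0, "gripper": 0}, {"dx": 0, "dy": 0, "dz": 0, "wx": 0, "wy": 0, "wz": 0, "gripper": 0}, {"dx": 0, "dy": 0, "dz": 0, "wx": 0, "wy": 0, "wz": 0, "gripper": 0}, {"dx": 0, "dy": 0, "dz": 0, "wx": 0, "wy": 0, "wz": 0, "gripper": 0}]}}

```text
time_s: 7.92
tcp_pos: [511.8, -12.8, 175.1]
orientation: [180.0, 20.6, 84.1]
ft_force: [0.4, 0.5, -1.2]
opening: 0.157
grasp_force: 39.3
```

```bash
cat > rep.py <<'E'
from h import *
from bench import bot
st=bot.sense()
C,M=face([507.3,-53.9,np.radians(-95.7),.36])
T=rot(st["orientation"]);o=st["tcp_pos"]+T@[-.7,0,84.2];print("slide in face",(M.T@(o-C)).round(2),"f_tool",(T.T@(st["ft_force"]-[-.4,.4,-2.1])).round(2),"tq raw",st["wrist_torque"].round(3),"tool-tq",(T.T@(st["wrist_torque"]-[.52,-.105,-.049])).round(3),"ori",st["orientation"].round(2),st["time_s"],st["grasp_force"],np.abs(st["qvel"]).max())
E
python3 rep.py
```

```text
slide in face [0.46 0.25 6.45] f_tool [-0.2   0.78 -0.92] tq raw [ 0.531 -0.08  -0.003] tool-tq [ 0.008  0.008 -0.052] ori [179.99  20.62  84.1 ] 7.9167 39.296470284461975 0.20022088234484292
```

Request:
{"op": "carry_out", "data": {"moves": [{"dx": 0, "dy": 0, "dz": 0.001, "wx": 0, "wy": 0, "wz": 0, "gripper": 0}, {"dx": 0, "dy": 0, "dz": 0.001, "wx": 0, "wy": 0, "wz": 0, "gripper": 0}, {"dx": 0, "dy": 0, "dz": 0.001, "wx": 0, "wy": 0, "wz": 0, "gripper": 0}, {"dx": 0, "dy": 0, "dz": 0.001, "wx": 0, "wy": 0, "wz": 0, "gripper": 0}, {"dx": 0, "dy": 0, "dz": 0, "wx": 0, "wy": 0, "wz": 0, "gripper": 0}, {"dx": 0, "dy": 0, "dz": 0, "wx": 0, "wy": 0, "wz": 0, "gripper": 0}, {"dx": 0, "dy": 0, "dz": 0, "wx": 0, "wy": 0, "wz": 0, "gripper": 0}]}}

```text
time_s: 8.5
tcp_pos: [511.5, -14.3, 171.3]
orientation: [180.0, 20.6, 84.1]
ft_force: [-0.5, -0.5, -1.3]
opening: 0.157
grasp_force: 39.3
```

```bash
python3 rep.py
```

```text
slide in face [0.49 0.18 2.42] f_tool [-1.1  -0.06 -0.42] tq raw [ 0.536 -0.068 -0.031] tool-tq [ 0.03   0.012 -0.03 ] ori [180.    20.62  84.1 ] 8.5 39.296168088912964 0.12309804161877175
```

Request:
{"op": "carry_out", "data": {"moves": [{"dx": 0, "dy": 0, "dz": 0.001, "wx": 0, "wy": 0, "wz": 0, "gripper": 0}, {"dx": 0, "dy": 0, "dz": 0.001, "wx": 0, "wy": 0, "wz": 0, "gripper": 0}, {"dx": 0, "dy": 0, "dz": 0.001, "wx": 0, "wy": 0, "wz": 0, "gripper": 0}, {"dx": 0, "dy": 0, "dz": 0, "wx": 0, "wy": 0, "wz": 0, "gripper": 0}, {"dx": 0, "dy": 0, "dz": 0, "wx": 0, "wy": 0, "wz": 0, "gripper": 0}]}}

```text
time_s: 8.92
tcp_pos: [511.5, -15.2, 168.6]
orientation: [180.0, 20.6, 84.1]
ft_force: [-0.2, 1.4, 0.7]
opening: 0.151
grasp_force: 39.6
```

```bash
python3 rep.py
```

```text
slide in face [ 0.4   0.29 -0.45] f_tool [-0.03  0.09 -2.94] tq raw [ 0.468 -0.025 -0.102] tool-tq [ 0.088 -0.06   0.023] ori [179.99  20.62  84.11] 8.9167 39.585946798324585 0.13380384864508946
```

Request:
{"op": "carry_out", "data": {"moves": [{"dx": 0, "dy": 0, "dz": 0.001, "wx": 0, "wy": 0, "wz": 0, "gripper": 0}, {"dx": 0, "dy": 0, "dz": 0.001, "wx": 0, "wy": 0, "wz": 0, "gripper": 0}, {"dx": 0, "dy": 0, "dz": 0, "wx": 0, "wy": 0, "wz": 0, "gripper": 0}, {"dx": 0, "dy": 0, "dz": 0, "wx": 0, "wy": 0, "wz": 0, "gripper": 0}]}}

```text
time_s: 9.25
tcp_pos: [511.5, -15.9, 166.8]
orientation: [180.0, 20.6, 84.1]
ft_force: [-0.9, 2.1, 2.7]
opening: 0.153
grasp_force: 39.9
```

```bash
python3 rep.py
```

```text
slide in face [ 0.43  0.31 -2.42] f_tool [-0.19 -0.62 -5.1 ] tq raw [ 0.344  0.104 -0.113] tool-tq [ 0.201 -0.196 -0.007] ori [179.99  20.62  84.1 ] 9.25 39.88303363323212 0.08932836556397639
```

The wrist torque shows the upslope, near-side corner touching first (tool x about -35, y about -25 mm), so the slope needs a slight increase. I'll null this in small turns.

Request:
{"op": "carry_out", "data": {"moves": [{"dx": 0.0008, "dy": 0, "dz": 0, "wx": 0, "wy": -0.01, "wz": 0, "gripper": 0}, {"dx": 0, "dy": 0.0004, "dz": 0, "wx": 0.005, "wy": 0, "wz": 0, "gripper": 0}, {"dx": 0, "dy": 0, "dz": 0, "wx": 0, "wy": 0, "wz": 0, "gripper": 0}, {"dx": 0, "dy": 0, "dz": 0, "wx": 0, "wy": 0, "wz": 0, "gripper": 0}]}}

```text
time_s: 9.58
tcp_pos: [511.9, -15.2, 166.3]
orientation: [-179.7, 21.2, 84.1]
ft_force: [0.5, 2.1, 1.5]
opening: 0.159
grasp_force: 39.9
```

```bash
python3 rep.py
```

```text
slide in face [ 0.41  0.23 -2.56] f_tool [ 0.37  0.65 -4.01] tq raw [ 0.41  -0.018 -0.058] tool-tq [ 0.074 -0.119 -0.019] ori [-179.72   21.2    84.1 ] 9.5833 39.86064612865448 0.18470545896660653
```

Request:
{"op": "carry_out", "data": {"moves": [{"dx": 0.0008, "dy": 0, "dz": 0, "wx": 0, "wy": -0.01, "wz": 0, "gripper": 0}, {"dx": 0, "dy": 0, "dz": 0, "wx": 0, "wy": 0, "wz": 0, "gripper": 0}, {"dx": 0, "dy": 0, "dz": 0, "wx": 0, "wy": 0, "wz": 0, "gripper": 0}]}}

```text
time_s: 9.83
tcp_pos: [512.0, -14.4, 166.0]
orientation: [-179.7, 21.8, 84.1]
ft_force: [-0.1, 1.4, 1.9]
opening: 0.157
grasp_force: 39.8
```

```bash
python3 rep.py
```

```text
slide in face [ 0.42  0.26 -2.55] f_tool [-0.54  0.2  -4.14] tq raw [ 0.401 -0.117  0.006] tool-tq [-0.043 -0.118 -0.042] ori [-179.72   21.78   84.12] 9.8333 39.79531109333038 0.2592327829840743
```

Request:
{"op": "carry_out", "data": {"moves": [{"dx": 0.0008, "dy": 0, "dz": 0, "wx": 0, "wy": -0.01, "wz": 0, "gripper": 0}, {"dx": 0, "dy": 0, "dz": 0, "wx": 0, "wy": 0, "wz": 0, "gripper": 0}, {"dx": 0, "dy": 0, "dz": 0, "wx": 0, "wy": 0, "wz": 0, "gripper": 0}]}}

```text
time_s: 10.08
tcp_pos: [512.1, -13.7, 165.7]
orientation: [-179.7, 22.3, 84.1]
ft_force: [0.6, 1.3, 1.4]
opening: 0.159
grasp_force: 39.8
```

```bash
python3 rep.py
```

```text
slide in face [ 0.51  0.23 -2.57] f_tool [-0.41  0.91 -3.63] tq raw [ 0.61  -0.168  0.02 ] tool-tq [-0.075  0.096 -0.044] ori [-179.72   22.34   84.1 ] 10.0833 39.77538228034973 0.265674145032275
```

Request:
{"op": "carry_out", "data": {"moves": [{"dx": 0.0008, "dy": 0, "dz": 0, "wx": 0, "wy": -0.01, "wz": 0, "gripper": 0}, {"dx": 0, "dy": 0, "dz": 0, "wx": 0, "wy": 0, "wz": 0, "gripper": 0}, {"dx": 0, "dy": 0, "dz": 0, "wx": 0, "wy": 0, "wz": 0, "gripper": 0}]}}

```text
time_s: 10.33
tcp_pos: [512.1, -12.9, 165.4]
orientation: [-179.7, 22.9, 84.1]
ft_force: [0.2, 0.8, 2.0]
opening: 0.154
grasp_force: 39.8
```

```bash
python3 rep.py
```

```text
slide in face [ 0.46  0.22 -2.49] f_tool [-1.18  0.5  -3.96] tq raw [ 0.684 -0.129  0.021] tool-tq [-0.034  0.165 -0.062] ori [-179.72   22.92   84.12] 10.3333 39.80794966220856 0.19331200031172024
```

The torque changes sign between 21.8° and 22.3°, so the slide lies flush near 22.1°. I'll turn back 0.013 rad and press about 2 mm deeper.

Request:
{"op": "carry_out", "data": {"moves": [{"dx": -0.0011, "dy": 0, "dz": 0, "wx": 0, "wy": 0.013, "wz": 0, "gripper": 0}, {"dx": 0, "dy": 0, "dz": 0.001, "wx": 0, "wy": 0, "wz": 0, "gripper": 0}, {"dx": 0, "dy": 0, "dz": 0.001, "wx": 0, "wy": 0, "wz": 0, "gripper": 0}, {"dx": 0, "dy": 0, "dz": 0, "wx": 0, "wy": 0, "wz": 0, "gripper": 0}, {"dx": 0, "dy": 0, "dz": 0, "wx": 0, "wy": 0, "wz": 0, "gripper": 0}, {"dx": 0, "dy": 0, "dz": 0, "wx": 0, "wy": 0, "wz": 0, "gripper": 0}]}}

```text
time_s: 10.83
tcp_pos: [512.0, -14.8, 164.1]
orientation: [-179.7, 22.2, 84.1]
ft_force: [0.1, 2.2, 2.9]
opening: 0.151
grasp_force: 40.0
```

```bash
python3 rep.py
```

```text
slide in face [ 0.63  0.23 -4.42] f_tool [-0.24  0.3  -5.35] tq raw [ 0.57  -0.091  0.014] tool-tq [-0.006  0.048 -0.065] ori [-179.72   22.16   84.11] 10.8333 40.04849553108215 0.12207422143100617
```

Request:
{"op": "carry_out", "data": {"moves": [{"dx": 0, "dy": 0, "dz": 0, "wx": 0, "wy": 0, "wz": 0, "gripper": 0}, {"dx": 0, "dy": 0, "dz": 0, "wx": 0, "wy": 0, "wz": 0, "gripper": 0}]}}

```text
time_s: 11.0
tcp_pos: [511.9, -14.8, 164.1]
orientation: [-179.7, 22.2, 84.1]
ft_force: [0.1, 3.5, 3.6]
opening: 0.151
grasp_force: 40.1
```

```bash
python3 rep.py; python3 - <<'E'
from h import *
from bench import bot
st,w=wrist(bot,"w6"); s=bot.capture("side")
a=cv2.resize(w["pixels"][80:272,130:386],(512,384));b=cv2.resize(s["pixels"][150:230,210:290],(384,384),interpolation=cv2.INTER_CUBIC)[:,:288]
cv2.imwrite("pics/w6.png",np.hstack([a,b]))
E
```

```text
slide in face [ 0.64  0.2  -4.45] f_tool [ 0.75  0.15 -6.43] tq raw [ 0.625 -0.108  0.013] tool-tq [-0.016  0.105 -0.061] ori [-179.72   22.16   84.11] 11.0 40.054669976234436 0.14198600055360028
```

View pics/w6.png

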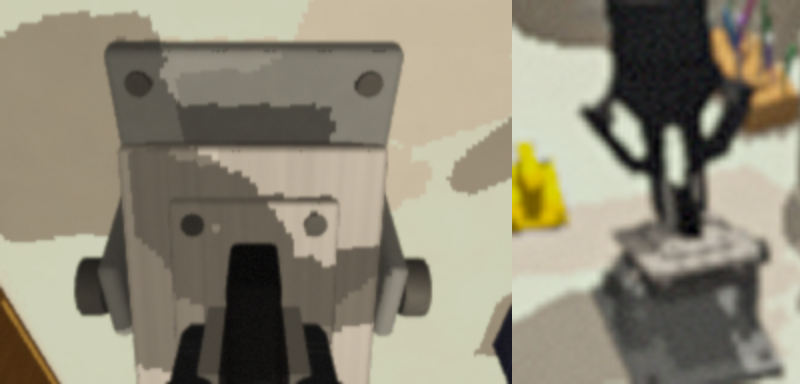

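The slide lies flush and centred: its edge at x 170–338 and the face's at 121–387 share a midpoint of 254. The gap to the low edge is about 14 mm against 13 mm expected. The press is about 6 N, for roughly 4–5 mm of sink. Handing in.

```bash
python3 -c "
from bench import bot
print(bot.sign_off())"
```

```text
the job is handed in; nothing more can be done
None
```

I handed the job in (result not reported back) with the long slide still gripped at about 40 N, flush and centred on the face at about 22° slope, pressed with about 6 N for an estimated 4–5 mm of sink.

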